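# Hang the honing steel in its bench holder

## Task

In this knife-sharpening shop three tools stand handle-up in the wooden block. Take the honing steel, the one with the round disc guard below its handle, and drop it rod-down into the upright metal tube holder on the bench so that it hangs upright with its guard resting on the tube's rim, and let go. Leave the paring knife and the file standing in the block.

Things in the scene. Friction and masses are not known exactly. Their poses are not given: they have to be found in the camera images.
- steel_handle (a point): Honing steel, 0.24 kg, upright in one hole of the wooden block, guard on the block's top. Round black handle 28 mm dia, 85 long; under it a flat steel guard disc 56 mm dia, 8 thick; under that a round steel rod 14 mm dia, 105 long, pointing down. This point: centre of the handle, 42.5 mm below its top, 50.5 above the guard's underside, 155.5 above the rod's tip. z points up along the tool.
- holder_mouth (a point): Bench holder, fixed: an upright round metal tube, 46 mm outside and 36 mm inside diameter, open at the top, on a square foot plate 100 mm wide and 8 mm thick. This point: centre of the tube's mouth, level with its rim, 125 mm above the bench; the bore is 114 mm deep, deeper than the steel's rod is long. z points up along the bore.
- knife: Paring knife standing blade-down in another hole of the block, to be left alone. Flat riveted black handle 18 by 32 mm, 72 mm long, on a small rectangular bolster 25 by 36 mm. Origin: on its axis at the bolster's underside, level with the block's top; z up; the top of its handle is 80 mm above.
- file: Round file standing in the third hole, to be left alone. Bulbous pale wooden handle 29 to 36 mm dia, 74 mm long, no guard. Origin: on its axis at the handle's lower end, level with the block's top; z up. The fixed wooden block is 290 by 90 mm, 112 mm high, with three 23 mm holes in a row 95 mm apart along its length, and may stand turned; any tool may be in any hole.
Things that resemble listed ones, but are neither listed nor needed, are in the scene too. What is shaped like the part that bears steel_handle but red or turquoise is not meant.

How it is judged:
At the end, for the whole second after the job is handed in: The steel hangs released in the tube: handle centre within 16 mm sideways of the tube's axis and 44 to 57 mm above its mouth (guard on the rim), tilted under 10 degrees. Knife and file still stand in the block, each within 30 mm of its start and tilted under 17 degrees (horizontal distance between steel_handle and holder_mouth below 0.016 m and z of steel_handle in the frame of holder_mouth between 0.044 and 0.057 m and angle between steel_handle's own z axis and vertical below 0.175 rad and distance of each of knife, file from where it was at the start of the episode below 0.03 m and angle between each of knife, file's own z axis and vertical below 0.3 rad); the robot touches nothing.
It fails at once if the paring knife or the file is moved more than 30 mm (distance of any of knife, file from where it was at the start of the episode above 0.03 m).
It also fails if it takes over 43 s, if anything falls off the work surface, if the arm or the gripper's body presses on something with over 40 N, if the wrist force passes 120 N, or if a joint passes its speed limit or range.

## Robot

A 6-joint arm with a two-finger parallel gripper is mounted at the origin on the work surface. World frame = base frame: x ahead of the robot, y to its left, z up, the work surface at z = 0. Lengths are in m, angles in rad, forces in N, time in s.
With the tool pointing down it reaches from about 0.3 to 0.825 m from the base axis. Payload 5.4 kg.
Tool frame: the origin (TCP) lies at the very end of the fingers, on their centre line; the grasp point (between the pads) lies 19 mm behind it; z points along the fingers, y is the line along which they close (so a half turn about z gives the same grasp; the last joint's range is limited). The gripper opens to 92 mm and grips with 3 to 60 N. Pads are 20 mm wide; open, the fingers measure 128 mm over their backs; the gripper's body (75 mm by 189 mm) begins 69 mm behind the grasp point.
Start: joints at [-1.387, 0.158, 1.597, -0, 1.386, -0.21], TCP at [0.221, -0.531, 0.215] pointing down, gripper open.
Joint ranges: [-2.91, 2.91], [-0.94, 2.29], [0.18, 2.7], [-1.29, 4.43], [0.17, 2.64], [-3, 3]. Speed limits (rad/s): [2.57, 2.57, 3.14, 3.14, 3.14, 3.14].

## Interface

Orientations are given as a unit quaternion [x, y, z, w].
In Python, from bench import manip gives the robot as it stands.
- The arm moves only by the tool send_rows, never from a script. Its arguments are lists of equal length, an entry for each row: "linear": the shift along the tool's x, y, z in mm, a list of three; "rotation": the turn, a rotation vector about the tool's x, y, z in degrees, a list of three; "claw": the closure, from -1 (fully open) to 1 (shut). A call has 1 to 5 rows; each row is the pose to reach, as a shift and turn from the pose commanded when the call began, along the tool's axes at that moment; what a row does not reach only later rows make up. A row lasts 1/12 s, in which the tool goes at most 41.7 mm and 7.16 degrees, less where a joint would pass 70% of its speed; a pose out of reach is approached as far as the arm can. A call with a gripper value outside its range is refused whole. The fingers move at their own pace and stop on an object; the grip force is fixed at half the most. Time passes only in rows, so rows that repeat a pose let the fingers close. It gives the time, the measured TCP pose, the force, the opening and the grip force at its end, in the units of the state.
- manip.observe(): the state, without advancing time (a new reading comes with each control period).
- manip.get_image(name): name is "side" or "top"; returns a dict with "frame" (480x640x3 uint8, blue, green, red), "mtx" (3x3 intrinsics, pixels), "origin" and "orientation" of the camera in the world. Camera axes: x right, y up, looking along -z (the intrinsics and any distortion apply to the point x, -y, -z); pixel columns grow to the right and rows downward; lengths in m; the calibration is good to about 2 mm. A picture is of the moment at which its call begins. There is no depth.
- manip.finish_job(): hands the job in; it is judged then, once.
The state is a dict: "time_s": time; "qpos": joint angles; "dq": joint speeds; "joint_efforts": joint torques, N m; "ee_pos": TCP position; "tool_rot": TCP orientation; "ft_force": force on the tool from outside, world axes, zero at the start; "ft_torque": the same for the moment, N m; "gripper_width": opening from 0.0 (shut) to 1.0 (fully open); "finger_force": force on a finger pad.
Only numpy, scipy, OpenCV 4.12 (cv2) and the standard library are available. Lean on these libraries where they do the work, as an engineer would, in place of code of your own. Each camera call takes 0.05 s, during which the arm holds its last target. There are 200 camera calls.

## Working session

There is one attempt and no reset: what is moved stays moved. The work goes in short steps, Python scripts to look and compute and a tool call to move; the robot and the scene stay as the last step left them, time stands still between calls to the robot, and variables do not carry over. Pictures are saved under pics/ and viewed, at most 10 in all, crops included, and the job is handed in when it is done.

Besides the shell and the picture viewer there is one more tool, called after "Emit:" as a command line: name --argument value ..., lists and objects as JSON in quotes. send_rows: Moves the arm, as the interface text tells. Its arguments: {"type":"object","properties":{"linear":{"type":"array","items":{"type":"array","items":{"type":"number"}}},"rotation":{"type":"array","items":{"type":"array","items":{"type":"number"}}},"claw":{"type":"array","items":{"type":"number"}}},"required":["linear","rotation","claw"]}

```bash
mkdir -p pics; cat > h.py <<'E'
import numpy as np, cv2
from scipy.spatial.transform import Rotation as R
from bench import manip
def ray(im,u,v):
    K=np.array(im["mtx"]); d=np.linalg.inv(K)@[u,v,1]; d=np.array([d[0],-d[1],-d[2]])
    return np.array(im["origin"]), R.from_quat(im["orientation"]).apply(d)
def onz(im,u,v,z):
    o,d=ray(im,u,v); return o+d*(z-o[2])/d[2]
def proj(im,p):
    c=R.from_quat(im["orientation"]).inv().apply(np.array(p)-im["origin"]); q=np.array(im["mtx"])@[c[0],-c[1],-c[2]]; return q[:2]/q[2]
E
python3 - <<'E'
from h import *
for n in("side","top"):
    im=manip.get_image(n); cv2.imwrite(f"pics/{n}0.png",im["frame"]); print(n,[k for k in im],np.array(im["origin"]),im["orientation"],im["mtx"])
    np.save(f"{n}0.npy",im,allow_pickle=True)
print(manip.observe())
E
```

```text
side ['frame', 'mtx', 'origin', 'orientation'] [0.25728639 0.47214914 0.82545311] [-0.07389573  0.33803636  0.91330795 -0.2148009 ] [[527.54086902   0.         309.96516924]
 [  0.         527.54086902 245.36857696]
 [  0.           0.           1.        ]]
top ['frame', 'mtx', 'origin', 'orientation'] [ 0.41699347 -0.03003039  0.94205253] [-0.02639404  0.03606207  0.70847292 -0.70432166] [[471.78027985   0.         309.44956634]
 [  0.         471.78027985 239.25806375]
 [  0.           0.           1.        ]]
{'time_s': 0.1, 'qpos': array([-1.38708870e+00,  1.58990648e-01,  1.59809371e+00,  2.87410405e-05,
        1.38617616e+00, -2.10094078e-01]), 'dq': array([ 0.00089562, -0.00310908, -0.00114965, -0.00116262,  0.00127283,
       -0.00054616]), 'joint_efforts': array([ 4.72346219e-04, -3.86503994e+01, -3.22957385e+01,  7.03701912e-02,
        3.38665524e-02, -4.46974570e-05]), 'ee_pos': array([ 0.22051756, -0.53043537,  0.21372108]), 'tool_rot': array([ 9.80677753e-01,  1.95628343e-01,  2.51247522e-05, -8.33668788e-04]), 'ft_force': array([ 0.40064979, -0.04175933,  0.54140952]), 'ft_torque': array([-0.00926355, -0.00013815,  0.01533476]), 'finger_force': 0.0, 'gripper_width': 0.9969312137858511}
```

View pics/side0.png

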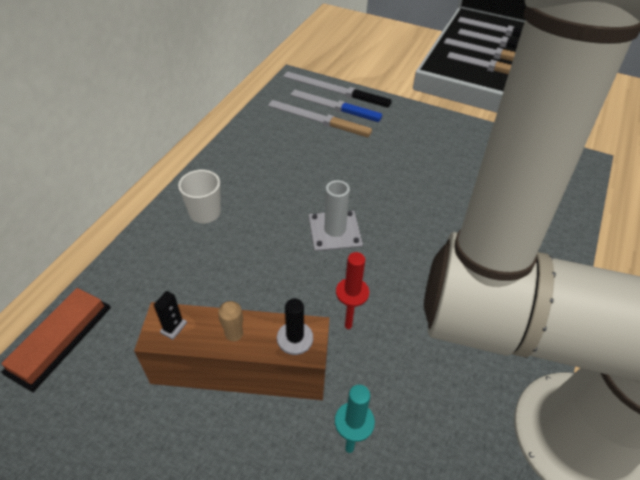

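View pics/top0.png

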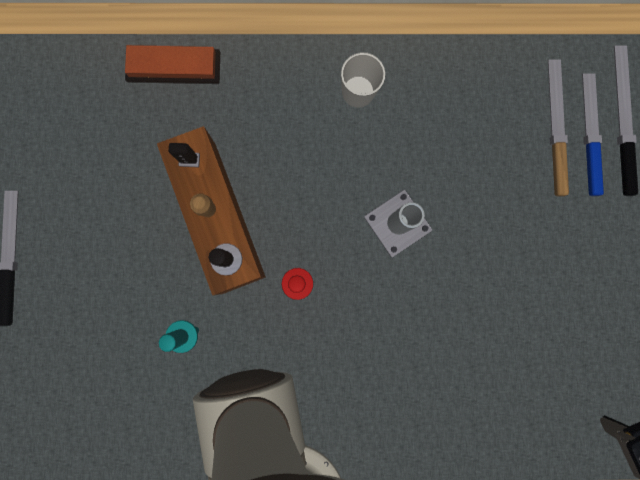

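The side view shows the block with the knife at (168,315), the file at (231,320) and the black-handled steel at (294,322), with its guard at (295,338). The tube mouth is at (338,188). In the top view the steel is at (222,258), its guard at (227,260), and the tube mouth at (411,215).

Candidates for the steel, by top-view pixel:
- Black with guard, in the block: (222,258).
- Red: (297,284).
- Turquoise: (175,337).
- Knife with black handle: (185,153).

I choose the black one with the round guard and check it in a close crop.

```bash
cat > m.py <<'E'
from h import *
S=np.load("side0.npy",allow_pickle=True).item();T=np.load("top0.npy",allow_pickle=True).item()
def blob(im,box,f):
    x0,y0,x1,y1=box; h=cv2.cvtColor(im["frame"],cv2.COLOR_BGR2HSV)[y0:y1,x0:x1].astype(int)
    m=f(h[...,0],h[...,1],h[...,2]).astype(np.uint8); c=max(cv2.findContours(m,0,1)[0],key=cv2.contourArea)
    return c[:,0]+[x0,y0]
def circ(c): return cv2.minEnclosingCircle(c.astype(np.float32))
br=lambda h,s,v:(s<40)&(v>120); dk=lambda h,s,v:v<45
for n,im,gb,hb,mb in(("T",T,(205,238,246,280),(205,240,240,275),(396,200,428,230)),("S",S,(272,318,318,358),(280,292,310,345),(322,176,354,200))):
    g=blob(im,gb,br); k=blob(im,hb,dk); 
    eg=cv2.fitEllipse(cv2.convexHull(g)); print(n,"guard",eg,onz(im,*eg[0],.120))
    print(" handle bb",cv2.boundingRect(k))
    m=blob(im,mb,lambda h,s,v:(s<40)&(v>(150 if n=="T" else 140))); e=cv2.fitEllipse(cv2.convexHull(m)); print(" mouth",e,cv2.boundingRect(m),onz(im,*e[0],.125))
# red, turquoise, guard and top
for nm,hl in(("red",lambda h,s,v:((h<6)|(h>174))&(s>170)&(v>60)),("turq",lambda h,s,v:(h>80)&(h<95)&(s>120))):
    for n,im,b in(("T",T,(150,260,320,360) ),("S",S,(330,245,385,460))):
        print(nm,n,cv2.boundingRect(blob(im,b,hl)))
A=cv2.resize(S["frame"][280:370,250:340],(400,400));B=cv2.resize(T["frame"][225:285,195:255],(400,400))
cv2.imwrite("pics/crop.png",np.hstack([A,B]))
E
python3 m.py
```

```text
T guard ((225.579345703125, 259.1036071777344), (30.089475631713867, 30.56247329711914), 29.683134078979492) [0.45591566 0.10455054 0.12      ]
 handle bb (209, 249, 24, 18)
 mouth ((410.82464599609375, 215.29954528808594), (22.49303436279297, 24.160863876342773), 138.05308532714844) (400, 205, 23, 23) [ 0.53053926 -0.21931721  0.125     ]
S guard ((294.6514892578125, 337.32342529296875), (30.914751052856445, 35.4768180847168), 92.36121368408203) [0.45628971 0.10530645 0.12      ]
 handle bb (285, 299, 19, 43)
 mouth ((337.5168151855469, 188.20223999023438), (16.363588333129883, 23.349712371826172), 97.02999114990234) (326, 180, 24, 17) [ 0.53198783 -0.22095109  0.125     ]
red T (282, 268, 31, 31)
red S (337, 253, 32, 75)
turq T (159, 320, 40, 33)
turq S (335, 385, 40, 67)
```

View pics/crop.png

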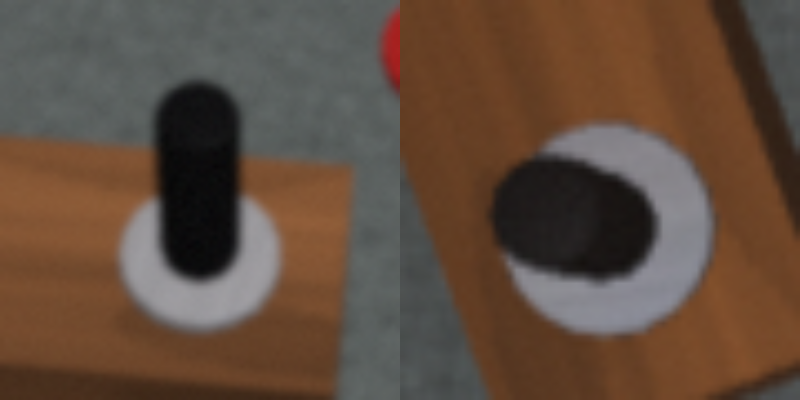

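The crop confirms a round black handle on a bright disc guard, seated in the block. Next I compute the yaw and the shifts.

```bash
cat > go.py <<'E'
from h import *
import sys
def go(x,y,z,ang=None):
    o=manip.observe(); r=R.from_quat(o["tool_rot"]); d=r.inv().apply(np.array([x,y,z])-o["ee_pos"])*1e3
    ty=r.as_matrix()[:,1]; a=np.degrees(np.arctan2(ty[1],ty[0]))
    out=[round(o["time_s"],2),"ee",o["ee_pos"].round(4),"shift",d.round(1),"y-ang",a.round(1),"tilt",np.degrees(np.arccos(-r.as_matrix()[2,2])).round(2),"w",round(o["gripper_width"],3),"F",o["ft_force"].round(1),o["finger_force"]]
    if ang is not None:
        t=(-(ang-a)+90)%180-90; out+=["rotz",round(t,1)]
        v=np.array([[0,1,0],[1,0,0],[0,0,-1]]).T
        rt=R.from_matrix(np.array([[-np.sin(np.radians(ang)),np.cos(np.radians(ang)),0],[np.cos(np.radians(ang)),np.sin(np.radians(ang)),0],[0,0,-1]]).T)
        for e in(R.identity(),R.from_euler("z",180,degrees=True)): out.append((r.inv()*rt*e).as_rotvec(degrees=True).round(1))
    print(*out)
if __name__=="__main__": go(*map(float,sys.argv[1:]))
E
python3 - <<'E'
from h import *
from go import go
T=np.load("top0.npy",allow_pickle=True).item();S=np.load("side0.npy",allow_pickle=True).item()
f=onz(T,201,205,.18); k=onz(T,190,158,.12); s=np.array([.456,.105,.12]); print(f,k)
d=s-f; a=np.degrees(np.arctan2(d[1],d[0])); d2=s-k; a2=np.degrees(np.arctan2(d2[1],d2[0])); print("block ang",a,a2,np.linalg.norm(d2))
print("top proj",proj(T,[.456,.105,.205]),proj(S,[.456,.105,.205]))
print("red",onz(T,297,284,.11),onz(S,352,293,.11),"turq",onz(T,182,337,.11),onz(S,355,421,.11))
go(.456,.105,.30,a2+90)
E
```

```text
[0.54136793 0.13543996 0.18      ] [0.63532706 0.16904139 0.12      ]
block ang -160.37510463210103 -160.34730718749788 0.19041926058640138
top proj [216.36959867 256.52301575] [294.21971615 306.03746173]
red [ 0.41194466 -0.01929257  0.11      ] [ 0.41275572 -0.01712609  0.11      ] turq [0.32183066 0.18027899 0.11      ] [0.32301653 0.18080822 0.11      ]
0.1 ee [ 0.2205 -0.5304  0.2137] shift [ 461.3 -496.6  -85.3] y-ang -67.4 tilt 0.1 w 0.997 F [ 0.4 -0.   0.5] 0.0 rotz 2.9 [-0.1 -0.   2.9] [ 0.000e+00 -1.000e-01 -1.771e+02]
```

Emit:
send_rows --linear '[[0,0,-42],[20,-22,-85],[48,-52,-85],[76,-82,-85],[104,-112,-85]]' --rotation '[[0,0,3],[0,0,3],[0,0,3],[0,0,3],[0,0,3]]' --claw '[-1,-1,-1,-1,-1]'

```text
time_s: 0.52
ee_pos: [0.2722, -0.3913, 0.3004]
tool_rot: [0.986, 0.169, 0.0, 0.001]
ft_force: [0.9, 0.2, 0.8]
gripper_width: 1.005
finger_force: 0.0
```

```bash
python3 go.py .456 .105 .30 -70.4
```

```text
0.52 ee [ 0.2722 -0.3913  0.3004] shift [ 3.389e+02 -4.065e+02 -2.000e-01] y-ang -70.5 tilt 0.09 w 1.005 F [0.9 0.2 0.8] 0.0 rotz -0.1 [ 0.1 -0.  -0.1] [-0.000e+00 -1.000e-01  1.799e+02]
```

Emit:
send_rows --linear '[[26,-31,0],[52,-62,0],[78,-93,0],[104,-124,0],[130,-155,0]]' --rotation '[[0,0,0],[0,0,0],[0,0,0],[0,0,0],[0,0,0]]' --claw '[-1,-1,-1,-1,-1]'

```text
time_s: 0.93
ee_pos: [0.3425, -0.2008, 0.2992]
tool_rot: [0.986, 0.17, -0.0, -0.0]
ft_force: [0.6, 0.9, 0.3]
gripper_width: 1.001
finger_force: 0.0
```

Emit:
send_rows --linear '[[26,-31,0],[52,-62,0],[78,-93,0],[104,-124,0],[130,-155,0]]' --rotation '[[0,0,0],[0,0,0],[0,0,0],[0,0,0],[0,0,0]]' --claw '[-1,-1,-1,-1,-1]'

```text
time_s: 1.35
ee_pos: [0.4131, -0.0111, 0.2994]
tool_rot: [0.985, 0.17, 0.0, 0.0]
ft_force: [1.8, -1.0, 0.6]
gripper_width: 1.003
finger_force: 0.0
```

Emit:
send_rows --linear '[[26,-31,0],[48,-58,0],[60,-72,0],[60,-72,0],[60,-72,0]]' --rotation '[[0,0,0],[0,0,0],[0,0,0],[0,0,0],[0,0,0]]' --claw '[-1,-1,-1,-1,-1]'

```text
time_s: 1.77
ee_pos: [0.4452, 0.0752, 0.2991]
tool_rot: [0.985, 0.171, -0.001, 0.0]
ft_force: [-0.6, -0.1, -0.5]
gripper_width: 1.003
finger_force: 0.0
```

```bash
python3 go.py .456 .105 .30 -70.4
```

```text
1.77 ee [0.4452 0.0752 0.2991] shift [ 20.2 -24.5  -1. ] y-ang -70.3 tilt 0.08 w 1.003 F [-0.6 -0.1 -0.5] 0.0 rotz 0.1 [-0.   0.1  0.1] [-1.000e-01 -0.000e+00 -1.799e+02]
```

Emit:
send_rows --linear '[[20,-24,0],[20,-24,0],[20,-24,20],[20,-24,40],[20,-24,60]]' --rotation '[[0,0,0],[0,0,0],[0,0,0],[0,0,0],[0,0,0]]' --claw '[-1,-1,-1,-1,-1]'

```text
time_s: 2.18
ee_pos: [0.4563, 0.1025, 0.2391]
tool_rot: [0.986, 0.169, 0.0, 0.0]
ft_force: [0.0, 0.7, -0.8]
gripper_width: 1.005
finger_force: 0.0
```

```bash
python3 go.py .456 .105 .144 -70.4
```

```text
2.18 ee [0.4563 0.1025 0.2391] shift [ 0.5 -2.6 95.1] y-ang -70.5 tilt 0.05 w 1.005 F [ 0.   0.7 -0.8] 0.0 rotz -0.1 [ 0.  -0.  -0.1] [-0.000e+00 -1.000e-01  1.799e+02]
```

Emit:
send_rows --linear '[[0,-2,20],[0,-2.5,45],[0,-2.5,70],[0,-2.5,95],[0,-2.5,95]]' --rotation '[[0,0,0],[0,0,0],[0,0,0],[0,0,0],[0,0,0]]' --claw '[-1,-1,-1,-1,-1]'

```text
time_s: 2.6
ee_pos: [0.4514, 0.1048, 0.1396]
tool_rot: [0.986, 0.169, -0.005, -0.001]
ft_force: [-0.6, 0.1, 0.2]
gripper_width: 1.001
finger_force: 0.0
```

Emit:
send_rows --linear '[[0,0,0],[0,0,0],[0,0,0],[0,0,0],[0,0,0]]' --rotation '[[0,0,0],[0,0,0],[0,0,0],[0,0,0],[0,0,0]]' --claw '[0,0.4,1,1,1]'

```text
time_s: 3.02
ee_pos: [0.4564, 0.1063, 0.146]
tool_rot: [0.985, 0.17, 0.001, 0.0]
ft_force: [-0.2, -0.2, 0.7]
gripper_width: 0.657
finger_force: 0.0
```

Emit:
send_rows --linear '[[0,0,0],[0,0,0],[0,0,0],[0,0,0],[0,0,0]]' --rotation '[[0,0,0],[0,0,0],[0,0,0],[0,0,0],[0,0,0]]' --claw '[1,1,1,1,1]'

```text
time_s: 3.43
ee_pos: [0.4557, 0.1061, 0.1447]
tool_rot: [0.985, 0.17, 0.0, 0.0]
ft_force: [-0.3, 1.8, -1.0]
gripper_width: 0.298
finger_force: 30.5
```

```bash
python3 go.py .456 .105 .36 -70.4
```

```text
3.43 ee [0.4557 0.1061 0.1447] shift [-1.000e-01  1.400e+00 -2.153e+02] y-ang -70.4 tilt 0.05 w 0.298 F [-0.3  1.8 -1. ] 30.531069338321686 rotz -0.0 [ 0.1 -0.  -0. ] [-0.0e+00 -1.0e-01  1.8e+02]
```

Emit:
send_rows --linear '[[0,0,-10],[0,0,-25],[0,0,-45],[0,0,-65],[0,0,-85]]' --rotation '[[0,0,0],[0,0,0],[0,0,0],[0,0,0],[0,0,0]]' --claw '[1,1,1,1,1]'

```text
time_s: 3.85
ee_pos: [0.4548, 0.1066, 0.2304]
tool_rot: [0.985, 0.17, -0.001, -0.0]
ft_force: [1.6, -0.2, -2.6]
gripper_width: 0.301
finger_force: 30.0
```

Emit:
send_rows --linear '[[0,0,-25],[0,0,-55],[0,0,-85],[0,0,-115],[0,0,-130]]' --rotation '[[0,0,0],[0,0,0],[0,0,0],[0,0,0],[0,0,0]]' --claw '[1,1,1,1,1]'

```text
time_s: 4.27
ee_pos: [0.4561, 0.1066, 0.3639]
tool_rot: [0.985, 0.17, 0.002, 0.0]
ft_force: [0.6, -0.5, -2.4]
gripper_width: 0.294
finger_force: 30.0
```

```bash
python3 go.py .531 -.220 .36 -70.4; python3 - <<'E'
from h import *
a=[cv2.resize(manip.get_image(n)["frame"],(400,300)) for n in("side","top")]
cv2.imwrite("pics/lift.png",np.hstack(a))
E
```

```text
4.27 ee [0.4561 0.1066 0.3639] shift [-38.8 332.8   4.2] y-ang -70.4 tilt 0.28 w 0.294 F [ 0.6 -0.5 -2.4] 29.992475509643555 rotz -0.0 [ 0.1 -0.3 -0. ] [-4.0e-01 -1.0e-01  1.8e+02]
```

View pics/lift.png

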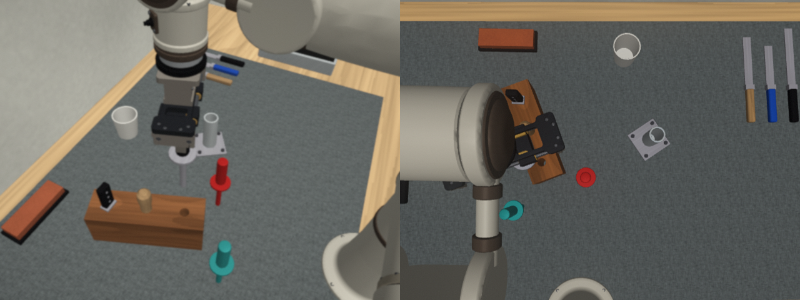

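The steel hangs straight in the gripper, with its guard at (182,155) in the left half. The knife and file still stand at (106,196) and (144,200), and the measured weight matches 0.24 kg. Next I carry it to the tube.

Emit:
send_rows --linear '[[-2,17,0],[-5,45,0],[-9,80,0],[-13,115,0],[-17,150,0]]' --rotation '[[0,0,0],[0,0,0],[0,0,0],[0,0,0],[0,0,0]]' --claw '[1,1,1,1,1]'

```text
time_s: 4.78
ee_pos: [0.4889, -0.0416, 0.3574]
tool_rot: [0.985, 0.17, -0.002, -0.001]
ft_force: [0.1, 0.8, -3.0]
gripper_width: 0.3
finger_force: 30.0
```

Emit:
send_rows --linear '[[-4,35,0],[-8,70,0],[-12,105,0],[-16,140,0],[-20,165,0]]' --rotation '[[0,0,0],[0,0,0],[0,0,0],[0,0,0],[0,0,0]]' --claw '[1,1,1,1,1]'

```text
time_s: 5.2
ee_pos: [0.5254, -0.2051, 0.3567]
tool_rot: [0.986, 0.169, -0.002, -0.001]
ft_force: [0.3, -0.4, -2.8]
gripper_width: 0.302
finger_force: 30.0
```

Emit:
send_rows --linear '[[-2,15,0],[-2,15,0],[-2,15,0],[-2,15,0],[-2,15,0]]' --rotation '[[0,0,0],[0,0,0],[0,0,0],[0,0,0],[0,0,0]]' --claw '[1,1,1,1,1]'

```text
time_s: 5.62
ee_pos: [0.5292, -0.216, 0.3597]
tool_rot: [0.985, 0.171, 0.0, -0.0]
ft_force: [-0.3, 0.9, -2.6]
gripper_width: 0.296
finger_force: 30.0
```

```bash
python3 go.py .531 -.220 .36 -70.4; python3 - <<'E'
from h import *
im=manip.get_image("side"); cv2.imwrite("pics/over.png",cv2.resize(im["frame"][60:300,200:440],(600,600)))
np.save("side1.npy",im,allow_pickle=True)
for p in([.531,-.22,.125],):print(proj(im,p))
z=manip.observe()["ee_pos"]; g=z+[0,0,.019]
print("expect guard top/bottom/tip",[proj(im,g-[0,0,d]) for d in(.0425,.0505,.1555)])
E
```

```text
5.62 ee [ 0.5292 -0.216   0.3597] shift [ 0.3  4.4 -0.4] y-ang -70.3 tilt 0.03 w 0.296 F [-0.3  0.9 -2.6] 29.992348551750183 rotz 0.1 [-0.  -0.   0.1] [   0.    -0.  -179.9]
[337.78128526 188.66688821]
expect guard top/bottom/tip [array([344.34123422,  94.76760608]), array([344.04689424,  99.03165512]), array([340.53790081, 149.86579654])]
```

View pics/over.png

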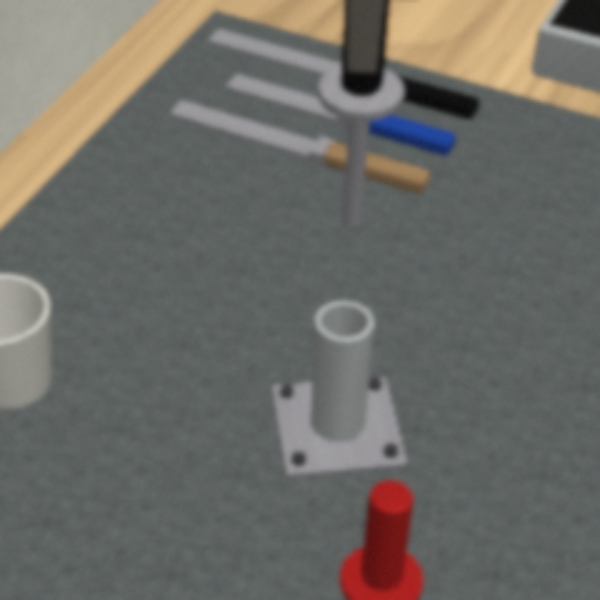

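The tip is at full-frame pixel (341,150), matching the prediction of (340.5,149.9), and the tube mouth is at (338,188). The tool hangs vertical, so I align and lower.

Emit:
send_rows --linear '[[0,4,0],[0,4,20],[0,4,45],[0,4,70],[0,4,80]]' --rotation '[[0,0,0],[0,0,0],[0,0,0],[0,0,0],[0,0,0]]' --claw '[1,1,1,1,1]'

```text
time_s: 6.08
ee_pos: [0.5293, -0.22, 0.2758]
tool_rot: [0.985, 0.17, -0.002, -0.002]
ft_force: [-0.3, 0.6, -2.5]
gripper_width: 0.299
finger_force: 30.0
```

Emit:
send_rows --linear '[[0,0,0],[0,0,0],[0,0,0],[0,0,0],[0,0,0]]' --rotation '[[0,0,0],[0,0,0],[0,0,0],[0,0,0],[0,0,0]]' --claw '[1,1,1,1,1]'

```text
time_s: 6.5
ee_pos: [0.5313, -0.2218, 0.2814]
tool_rot: [0.985, 0.17, 0.001, 0.001]
ft_force: [-0.2, 0.1, -2.1]
gripper_width: 0.299
finger_force: 30.0
```

```bash
python3 go.py .531 -.220 .1585 -70.4
```

```text
6.5 ee [ 0.5313 -0.2218  0.2814] shift [ 1.000e-01 -2.100e+00  1.229e+02] y-ang -70.4 tilt 0.17 w 0.299 F [-0.2  0.1 -2.1] 29.992580115795135 rotz -0.0 [ 0.1 -0.1 -0. ] [ -0.2  -0.2 180. ]
```

Emit:
send_rows --linear '[[0,-1,10],[0,-1,25],[0,-1,40],[0,-1,55],[0,-1,70]]' --rotation '[[0,0,0],[0,0,0],[0,0,0],[0,0,0],[0,0,0]]' --claw '[1,1,1,1,1]'

```text
time_s: 6.92
ee_pos: [0.5302, -0.2203, 0.2085]
tool_rot: [0.985, 0.17, 0.0, -0.0]
ft_force: [-0.5, 0.4, -3.3]
gripper_width: 0.302
finger_force: 30.0
```

Emit:
send_rows --linear '[[0,0,12],[0,0,25],[0,0,37],[0,0,48],[0,0,48]]' --rotation '[[0,0,0],[0,0,0],[0,0,0],[0,0,0],[0,0,0]]' --claw '[1,1,1,1,1]'

```text
time_s: 7.33
ee_pos: [0.5288, -0.2195, 0.1586]
tool_rot: [0.985, 0.17, -0.002, -0.002]
ft_force: [-0.3, 0.3, -3.5]
gripper_width: 0.299
finger_force: 30.0
```

```bash
python3 go.py .531 -.220 .1575 -70.4; python3 - <<'E'
from h import *
im=manip.get_image("side"); cv2.imwrite("pics/in.png",cv2.resize(im["frame"][100:260,260:420],(600,600)))
E
```

```text
7.33 ee [ 0.5288 -0.2195  0.1586] shift [1.9 1.2 1.1] y-ang -70.4 tilt 0.27 w 0.299 F [-0.3  0.3 -3.5] 29.99255061149597 rotz -0.0 [-0.2  0.2 -0. ] [  0.3   0.3 180. ]
```

View pics/in.png

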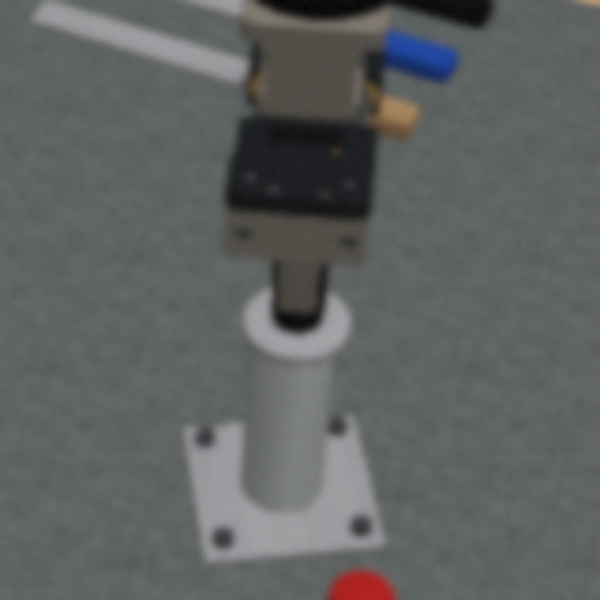

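The rod is in the tube and the guard, at crop (297,322), sits centred just above the rim. I settle it 1 mm, release and retreat.

Emit:
send_rows --linear '[[0,0,1],[0,0,1],[0,0,1],[0,0,1],[0,0,1]]' --rotation '[[0,0,0],[0,0,0],[0,0,0],[0,0,0],[0,0,0]]' --claw '[1,1,0.2,0,-0.3]'

```text
time_s: 7.8
ee_pos: [0.531, -0.2209, 0.1618]
tool_rot: [0.985, 0.17, 0.001, 0.001]
ft_force: [0.3, -0.4, -0.1]
gripper_width: 0.494
finger_force: 0.0
```

Emit:
send_rows --linear '[[0,0,0],[0,0,0],[0,0,0],[0,0,0],[0,0,0]]' --rotation '[[0,0,0],[0,0,0],[0,0,0],[0,0,0],[0,0,0]]' --claw '[-0.6,-1,-1,-1,-1]'

```text
time_s: 8.22
ee_pos: [0.5302, -0.2204, 0.1606]
tool_rot: [0.985, 0.17, -0.0, 0.0]
ft_force: [0.1, -1.2, 0.3]
gripper_width: 0.855
finger_force: 0.0
```

Emit:
send_rows --linear '[[0,0,-10],[0,0,-30],[0,0,-55],[0,0,-85],[0,0,-115]]' --rotation '[[0,0,0],[0,0,0],[0,0,0],[0,0,0],[0,0,0]]' --claw '[-1,-1,-1,-1,-1]'

```text
time_s: 8.63
ee_pos: [0.5299, -0.2202, 0.2773]
tool_rot: [0.985, 0.17, -0.0, -0.0]
ft_force: [0.5, -0.4, -0.5]
gripper_width: 0.995
finger_force: 0.0
```

Emit:
send_rows --linear '[[0,30,-30],[0,60,-40],[0,95,-40],[0,130,-40],[0,150,-40]]' --rotation '[[0,0,0],[0,0,0],[0,0,0],[0,0,0],[0,0,0]]' --claw '[-1,-1,-1,-1,-1]'

```text
time_s: 9.05
ee_pos: [0.5807, -0.3649, 0.3162]
tool_rot: [0.986, 0.169, 0.0, 0.001]
ft_force: [-0.1, -0.8, 0.1]
gripper_width: 1.001
finger_force: 0.0
```

```bash
python3 - <<'E'
from h import *
f=[]
for n in("side","top"):
    im=manip.get_image(n); f.append(cv2.resize(im["frame"],(400,300)))
    print(n,"guard exp",proj(im,[.531,-.22,.133]),"handle top",proj(im,[.531,-.22,.218]))
    if n=="side":
        h=cv2.cvtColor(im["frame"],cv2.COLOR_BGR2HSV)[110:215,315:365]; ys,xs=np.where(h[...,2]<45); print("dark bb",xs.min()+315,xs.max()+315,ys.min()+110,ys.max()+110)
cv2.imwrite("pics/end.png",np.hstack(f))
E
```

```text
side guard exp [337.99191168 185.60874524] handle top [340.39747906 150.68165074]
dark bb 333 347 146 187
top guard exp [412.25886426 214.39413687] handle top [424.85150439 206.70186448]
```

View pics/end.png

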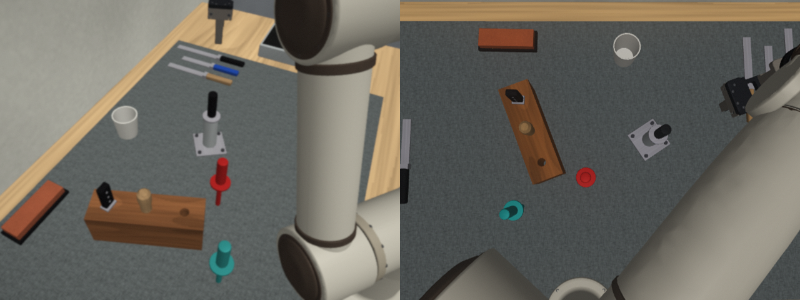

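The steel stands upright in the tube, with its handle at (212,104) in the left half, and the knife and file are unmoved. I hand it in.

```bash
python3 -c "
from bench import manip
print(manip.finish_job())"
```

```text
the job is handed in; nothing more can be done
None
```

The honing steel hangs released and upright in the tube with its guard on the rim, the knife and file stand untouched in the block, and the job was handed in at about 9 s; no verdict was returned.

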